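Clamp the cover of the wax puck mould in cross order

TASK

Clamp down the cover of the puck mould so that it seats evenly: turn the four bar nuts clockwise one after another, each about half a turn until you feel it come up hard against its stop. Go in cross order: fully tighten any one first, next the one diagonally opposite, and then the other two, without turning any nut before its turn. Leave the violet puck and the warming plate where they are and let go of everything at the end.

Things in the scene. Friction and masses are not known exactly. Their poses are not given: they have to be found in the camera images.
- mould: Square steel puck mould fixed to the counter, 180 x 180 mm on a 200 x 200 mm foot, 60 mm high; origin at the centre of its underside, z up. The four nuts stand at (x, y) in mm: A (-65, 65), B (65, 65), C (65, -65), D (-65, -65), in order round the square. Four lugs, one at the middle of each side, rise to 68 mm and keep the cover in place.
- mould_top (a point): Centre of the mould block's top face, 60 mm above its underside. How the nuts work: clockwise from above tightens, 1.25 mm of sink per rad; thread drag about 0.12 N m; a nut stays where it is left and may be turned by a grip on its bar or a push on one end. After 155 to 185 degrees (varies, unseen) each meets a hard stop: that is tight. Leave each within about 0.2 rad of its stop.
- cover_centre (a point): Centre (half-way up) of the aluminium cover plate, 180 x 180 x 12 mm, 0.8 kg, with a low brass boss (60 mm diameter, 8 mm high) in the middle of its top. Four springs hold it about 4 mm off the mould until the nuts press it home; its top is then about 72 mm above the counter.
- nut_a_bar (a point): Middle of the cross bar of nut A (near left corner at mould yaw 0; diagonally opposite C), on the screw's axis. Dark steel bar 72 long, 14 wide, 22 mm high, one end painted red; below it a neck (20 diameter, 13 high) and a flange (34 diameter, 10 high) on the cover. This point is 34 mm above the flange's underside. x points along the bar to the red end, z up.
- nut_b_bar (a point): Middle of the cross bar of nut B (far left corner at mould yaw 0; diagonally opposite D), on the screw's axis. Dark steel bar 72 long, 14 wide, 22 mm high, one end painted red; below it a neck (20 diameter, 13 high) and a flange (34 diameter, 10 high) on the cover. This point is 34 mm above the flange's underside. x points along the bar to the red end, z up.
- nut_c_bar (a point): Middle of the cross bar of nut C (far right corner at mould yaw 0; diagonally opposite A), on the screw's axis. Dark steel bar 72 long, 14 wide, 22 mm high, one end painted red; below it a neck (20 diameter, 13 high) and a flange (34 diameter, 10 high) on the cover. This point is 34 mm above the flange's underside. x points along the bar to the red end, z up.
- nut_d_bar (a point): Middle of the cross bar of nut D (near right corner at mould yaw 0; diagonally opposite B), on the screw's axis. Dark steel bar 72 long, 14 wide, 22 mm high, one end painted red; below it a neck (20 diameter, 13 high) and a flange (34 diameter, 10 high) on the cover. This point is 34 mm above the flange's underside. x points along the bar to the red end, z up.
- puck_center (a point): Centre of a loose round violet wax puck, 64 mm diameter, 26 mm high, on the counter: leave it alone.
- warmer_centre (a point): Centre of a loose round pewter warming plate, 140 mm diameter, 22 mm high, on the counter: leave it alone.

How it is judged:
On the way, in this order (a step that is already met when the one before it is completed fails the run):
1. one nut is fully tight and the other three are still loose (((z of nut_a_bar in the frame of mould below 0.1067 m and z of each of nut_b_bar, nut_c_bar, nut_d_bar in the frame of mould above 0.109 m) or (z of nut_b_bar in the frame of mould below 0.1067 m and z of each of nut_a_bar, nut_c_bar, nut_d_bar in the frame of mould above 0.109 m) or (z of nut_c_bar in the frame of mould below 0.1067 m and z of each of nut_a_bar, nut_b_bar, nut_d_bar in the frame of mould above 0.109 m) or (z of nut_d_bar in the frame of mould below 0.1067 m and z of each of nut_a_bar, nut_b_bar, nut_c_bar in the frame of mould above 0.109 m))), for 0.2 s.
2. the diagonally opposite nut is fully tight too and the other two are still loose (((z of each of nut_a_bar, nut_c_bar in the frame of mould below 0.1067 m and z of each of nut_b_bar, nut_d_bar in the frame of mould above 0.109 m) or (z of each of nut_b_bar, nut_d_bar in the frame of mould below 0.1067 m and z of each of nut_a_bar, nut_c_bar in the frame of mould above 0.109 m))), for 0.2 s.
At the end, for the whole second after the job is handed in: All four nuts are tight (each within about 0.4 mm of sink, 0.3 rad, of its stop), the cover is level within 0.01 rad, within 1.5 mm of home and at rest (z of each of nut_a_bar, nut_b_bar, nut_c_bar, nut_d_bar in the frame of mould below 0.1067 m and angle between cover_centre's own z axis and vertical below 0.01 rad and z of cover_centre in the frame of mould below 0.0675 m and linear speed of cover below 0.01 m/s); the robot touches nothing.
It fails at once if the puck is moved by more than 20 mm (distance of puck_center from where it was at the start of the episode above 0.02 m).
It fails at once if the warming plate is moved by more than 20 mm (distance of warmer_centre from where it was at the start of the episode above 0.02 m).
It also fails if it takes over 69 s, if anything falls off the work surface, if the arm or the gripper's body presses on something with over 40 N, if the wrist force passes 120 N, or if a joint passes its speed limit or range.

ROBOT

A 6-joint arm with a two-finger parallel gripper is mounted at the origin on the work surface. World frame = base frame: x ahead of the robot, y to its left, z up, the work surface at z = 0. Lengths are in m, angles in rad, forces in N, time in s.
With the tool pointing down it reaches from about 0.35 to 0.95 m from the base axis. Payload 17.4 kg.
Tool frame: the origin (TCP) lies at the very end of the fingers, on their centre line; the grasp point (between the pads) lies 19 mm behind it (r.grip_depth is the distance from the TCP to the grasp point, in m); z points along the fingers, y is the line along which they close (so a half turn about z gives the same grasp; the last joint's range is limited). The gripper opens to 93 mm and grips with 3 to 60 N. Pads are 15 mm wide; open, the fingers measure 128 mm over their backs; the gripper's body (75 mm by 188 mm) begins 65 mm behind the grasp point.
Start: joints at [-1.373, 0.116, 1.442, -0, 1.584, -0.038], TCP at [0.158, -0.656, 0.219] pointing down, gripper open.
Joint ranges: [-2.83, 2.83], [-0.83, 2.19], [0.07, 2.5], [-1.14, 4.28], [0.01, 3], [-2.97, 2.97]. Speed limits (rad/s): [1.89, 1.89, 2.22, 3.14, 3.14, 3.14].

INTERFACE

Orientations are given as a rotation vector (axis times angle).
In Python, from workcell import r, cams gives the robot as it stands.
- The arm moves only by the tool send_rows, never from a script. Its argument "plan" is a list of rows, each a list of 2 entries, a list of its own where there are three numbers: the shift along the tool's x, y, z in cm, then the turn, a rotation vector about the tool's x, y, z in degrees. In form: [[[dx, dy, dz], [wx, wy, wz]], ...]. A call has exactly 5 rows; each row is the pose to reach, as a shift and turn from the pose commanded when the call began, along the tool's axes at that moment; what a row does not reach only later rows make up. A row lasts 1/10 s, in which the tool goes at most 50 mm and 8.59 degrees, less where a joint would pass 70% of its speed; a pose out of reach is approached as far as the arm can. A call with a gripper value outside its range is refused whole. "jaw" is the finger opening in cm, from 0 to 9.3, set as the call begins (left out, the last holds). The fingers move at their own pace and stop on an object; "grip_force" is the grip in N (left out, the last holds). Time passes only in rows, so rows that repeat a pose let the fingers close, or fill a call up. It gives the time, the measured TCP pose, the force, the opening and the grip force at its end, in the units of the state.
- r.state(): the state, without advancing time (a new reading comes with each control period).
- cams.read_camera(name): name is "scene" or "top" or "wrist"; returns a dict with "frame" (400x640x3 uint8, blue, green, red), "range_z" (400x640 float32, m along the optical axis (not along the pixel's ray), 0 where there is no reading), "K" (3x3 intrinsics, pixels), "xyz" and "attitude" of the camera in the world. Camera axes: x right, y down, z forward; pixel columns grow to the right and rows downward; lengths in m; the calibration is good to about 2 mm. A picture is of the moment at which its call begins.
- r.sign_off(): hands the job in; it is judged then, once.
The state is a dict: "time_s": time; "q": joint angles; "qd": joint speeds; "joint_torque": joint torques, N m; "tcp_pos": TCP position; "tcp_rot": TCP orientation; "wrist_force": force on the tool from outside, world axes, zero at the start; "moment": the same for the moment, N m; "opening": finger opening in m; "gripper_force": force on a finger pad.
Only numpy, scipy, OpenCV 4.12 (cv2) and the standard library are available. Lean on these libraries where they do the work, as an engineer would, in place of code of your own. Each camera call takes 0.05 s, during which the arm holds its last target. There are 200 camera calls.

## Working session

There is one attempt and no reset: what is moved stays moved. The work goes in short steps, Python scripts to look and compute and a tool call to move; the robot and the scene stay as the last step left them, time stands still between calls to the robot, and variables do not carry over. Pictures are saved under pics/ and viewed, at most 10 in all, crops included, and the job is handed in when it is done.

Besides the shell and the picture viewer there is one more tool, called after ">>>" by a JSON object that holds its "method" and its "body", one argument or row to a line. send_rows: Moves the arm, as the interface text tells. Its arguments: {"type":"object","properties":{"plan":{"type":"array"},"jaw":{"type":"number"},"grip_force":{"type":"number"}},"required":["plan"]}

```bash
ls; mkdir -p pics; python3 - <<'E'
from workcell import r,cams
import cv2,numpy as np
s=r.state();print(s)
ims=[]
for n in("top","scene"):
    c=cams.read_camera(n);np.savez(f"{n}.npz",**c);cv2.imwrite(f"pics/{n}0.png",c["frame"]);print(n,c["K"],c["xyz"],c["attitude"])
E
```

```text
pics
{'time_s': 0.0, 'q': array([-1.37278356e+00,  1.16500618e-01,  1.44226977e+00,  4.90463904e-05,
        1.58398430e+00, -3.77825060e-02]), 'qd': array([-0.0001204 , -0.00018036, -0.00026776,  0.0005396 ,  0.00096469,
       -0.00016511]), 'joint_torque': array([ 4.84068769e-04, -7.21261597e+01, -6.22604299e+01,  7.79677927e-02,
        2.37897516e-02, -5.77741844e-05]), 'tcp_pos': array([ 0.15766877, -0.65612112,  0.21789251]), 'tcp_rot': array([-3.11862981e+00, -3.69393145e-01,  6.92656234e-05]), 'wrist_force': array([-0.53285181,  0.54576913,  0.56021712]), 'moment': array([0.01046142, 0.01843032, 0.00240737]), 'gripper_force': 0.0, 'opening': 0.0932254259837189}
top [[411.81929911   0.         314.32311602]
 [  0.         411.81929911 193.1158076 ]
 [  0.           0.           1.        ]] [0.42444921 0.02012623 1.16318486] [-2.17305438  2.1663747  -0.14271249]
scene [[451.39737428   0.         320.33242588]
 [  0.         451.39737428 205.25437812]
 [  0.           0.           1.        ]] [1.13499698 0.75068618 0.93662491] [-0.80562648 -2.50255153  1.14466626]
```

View pics/top0.png

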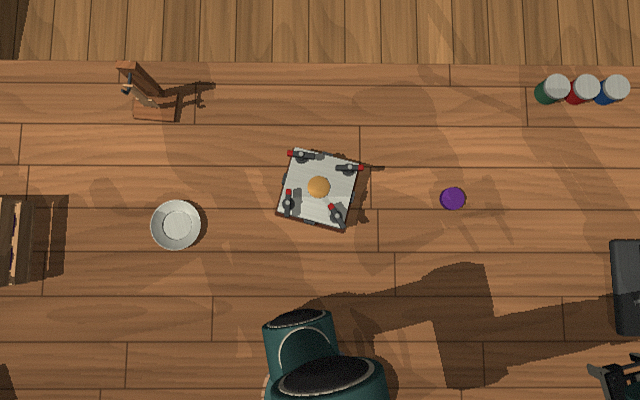

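View pics/scene0.png

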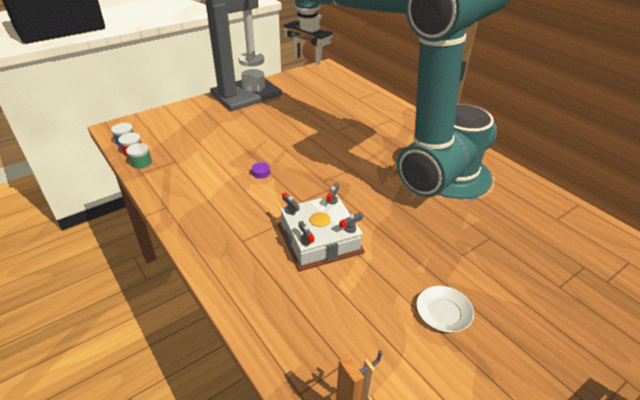

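The two views show the mould at about (318,188) in the top view, with four nuts near its corners. The puck is at (453,198) and the warmer at (176,225), both well clear of it.

```bash
cat > h.py <<'E'
import numpy as np,cv2
from scipy.spatial.transform import Rotation as R
def Rm(a): 
    a=np.asarray(a); return R.from_rotvec(a).as_matrix() if a.size==3 else a.reshape(3,3)
def ray(c,uv,z):
    uv=np.atleast_2d(np.asarray(uv,float)); d=np.c_[uv,np.ones(len(uv))]@np.linalg.inv(c["K"]).T@Rm(c["attitude"]).T
    return c["xyz"]+d*((z-c["xyz"][2])/d[:,2])[:,None]
def cloud(c):
    v,u=np.mgrid[:400,:640]; Z=c["range_z"]; d=np.stack([u,v,np.ones_like(u)],-1)@np.linalg.inv(c["K"]).T
    return (d*Z[...,None])@Rm(c["attitude"]).T+c["xyz"]
def reds(c,lo=60):
    f=c["frame"].astype(int); b,g,rr=f[...,0],f[...,1],f[...,2]
    return ((rr>lo)&(rr>2.5*g)&(rr>2.5*b)).astype(np.uint8)
def rotdiff(s,yaw_y):pass
E
python3 - <<'E'
from h import *
c=dict(np.load("top.npz"))
P=cloud(c); 
m=(P[...,2]>.055)&(P[...,2]<.09)&(c["range_z"]>0)&(np.hypot(P[...,0]-.43,P[...,1])<.25)
m=cv2.morphologyEx(m.astype(np.uint8),cv2.MORPH_CLOSE,np.ones((15,15)))
cs,_=cv2.findContours(m,0,2);k=max(cs,key=cv2.contourArea)
rect=cv2.minAreaRect(ray(c,k.reshape(-1,2),.076)[:,:2].astype(np.float32));print("cover",rect)
ctr=np.array(rect[0]);yaw=(rect[2]+45)%90-45;print("yaw",yaw)
Ry=R.from_euler('z',yaw,degrees=True).as_matrix()[:2,:2]
n,l,st,ce=cv2.connectedComponentsWithStats(reds(c))
rp=[ray(c,ce[i],.121)[0,:2] for i in range(1,n) if st[i,4]>3]
for nm,o in zip("ABCD",[(-65,65),(65,65),(65,-65),(-65,-65)]):
    p=ctr+Ry@(np.array(o)/1000); d=min(rp,key=lambda q:np.linalg.norm(q-p))-p
    print(nm,p.round(4),"bar yaw",np.degrees(np.arctan2(d[1],d[0])).round(1),np.linalg.norm(d).round(4))
for z in[.1,.13]:
  print(((P[...,2]>z)&(np.hypot(P[...,0]-ctr[0],P[...,1]-ctr[1])<.15)).sum())
E
```

```text
cover ((0.5652521848678589, -0.007472813129425049), (0.19649899005889893, 0.19732175767421722), 76.0279312133789)
yaw -13.972068786621094
A [0.5179 0.0713] bar yaw -2.2 0.0315
B [0.644  0.0399] bar yaw 79.5 0.0283
C [ 0.6126 -0.0862] bar yaw -89.9 0.0287
D [ 0.4865 -0.0549] bar yaw 33.3 0.0305
1720
1029
```

>>> {"method": "send_rows", "body": {
  "plan": [
    [[5,-5,-2],[0,0,-8]],
    [[10,-10,-4],[0,0,-16]],
    [[15,-15,-6],[0,0,-24]],
    [[20,-20,-8],[0,0,-32]],
    [[24,-24,-10],[0,0,-40]]
  ],
  "jaw": 6
}}

```text
time_s: 0.6
tcp_pos: [0.2837, -0.4496, 0.288]
tcp_rot: [-2.801, -1.422, -0.0]
wrist_force: [0.1, -1.1, -0.3]
opening: 0.0609
gripper_force: 0.0
```

```bash
cat >> h.py <<'E'
def to(s,pos,yawy=None):
    T=R.from_rotvec(s["tcp_rot"]); d=T.inv().apply(np.array(pos)-s["tcp_pos"])*100
    w=None
    if yawy is not None:
        y=np.radians(yawy); G=R.from_matrix(np.c_[[-np.sin(y),np.cos(y),0],[np.cos(y),np.sin(y),0],[0,0,-1]])
        w=np.degrees((T.inv()*G).as_rotvec()).round(1)
    print("shift cm",d.round(2),"turn",w,"q6",np.degrees(s["q"][5]).round(1),"F",s["wrist_force"].round(1),"M",s["moment"].round(2))
E
sed -i '/rotdiff/d' h.py
python3 - <<'E'
from h import *
from workcell import r
to(r.state(),[.565,-.007,.36],88)
E
```

```text
shift cm [52.34 -3.42 -7.18] turn [   0.    -0.  -124.2] q6 -24.3 F [ 0.1 -1.1 -0.3] M [-0.05 -0.07 -0.04]
```

>>> {"method": "send_rows", "body": {
  "plan": [
    [[10,-1,-2],[0,0,-8]],
    [[20,-1.5,-4],[0,0,-16]],
    [[30,-2,-6],[0,0,-24]],
    [[40,-3,-7],[0,0,-32]],
    [[52.3,-3.4,-7.2],[0,0,-40]]
  ]
}}

```text
time_s: 1.1
tcp_pos: [0.4155, -0.2417, 0.331]
tcp_rot: [2.146, 2.294, 0.0]
wrist_force: [0.5, -0.7, 0.1]
opening: 0.0599
gripper_force: 0.0
```

```bash
python3 - <<'E'
from h import *
from workcell import r
to(r.state(),[.565,-.007,.36],88)
E
```

```text
shift cm [22.42 16.48 -2.9 ] turn [  0.    0.  -84.2] q6 -37.1 F [ 0.5 -0.7  0.1] M [-0.04 -0.15 -0.01]
```

>>> {"method": "send_rows", "body": {
  "plan": [
    [[4,3,-0.6],[0,0,-8]],
    [[8,6,-1.2],[0,0,-16]],
    [[12,9,-2],[0,0,-24]],
    [[16,12,-2.5],[0,0,-32]],
    [[20,15,-2.9],[0,0,-40]]
  ]
}}

```text
time_s: 1.6
tcp_pos: [0.5522, -0.0342, 0.3595]
tcp_rot: [1.231, 2.89, 0.0]
wrist_force: [0.5, -0.4, 0.1]
opening: 0.0599
gripper_force: 0.0
```

```bash
python3 - <<'E'
from h import *
from workcell import r,cams
to(r.state(),[.565,-.007,.36],88)
c=cams.read_camera("wrist");np.savez("w0.npz",**c);cv2.imwrite("pics/w0.png",c["frame"]);print(c["xyz"],c["attitude"])
E
```

```text
shift cm [ 1.07  2.81 -0.05] turn [  0.    0.  -44.1] q6 -50.0 F [ 0.5 -0.4  0.1] M [-0.08 -0.18  0.03]
[0.49771995 0.02186744 0.52565942] [2.66461282 1.0727619  0.15321529]
```

View pics/w0.png

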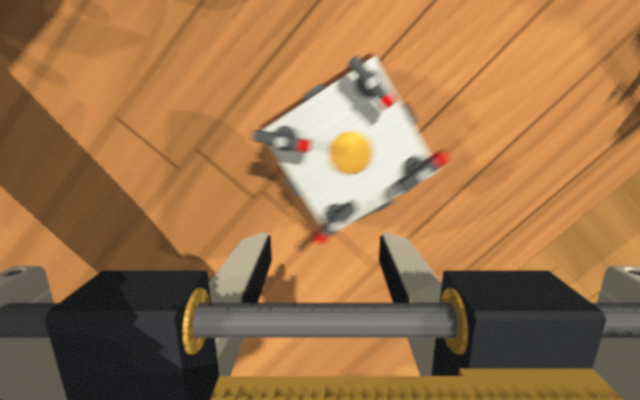

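The wrist view shows all four bars with their red ends at about (303,145), (389,100), (442,158) and (320,238). It is slightly motion-blurred, so I'll finish the move and take a still picture.

>>> {"method": "send_rows", "body": {
  "plan": [
    [[0,1,0],[0,0,-8]],
    [[0,2,0],[0,0,-16]],
    [[0,2,0],[0,0,-16]],
    [[0,2,0],[0,0,-16]],
    [[0,2,0],[0,0,-16]]
  ]
}}

```text
time_s: 2.15
tcp_pos: [0.5657, -0.0229, 0.3593]
tcp_rot: [-0.832, -3.029, 0.0]
wrist_force: [0.6, 0.4, 0.5]
opening: 0.06
gripper_force: 0.0
```

```bash
cat >> h.py <<'E'
NUT0=dict(A=(.5179,.0713),B=(.644,.0399),C=(.6126,-.0862),D=(.4865,-.0549))
def bars(c,z0=.105,z1=.135,nuts=NUT0):
    P=cloud(c); Z=P[...,2]; ok=(c["range_z"]>0)&(Z>z0)&(Z<z1); rd=reds(c)>0; out={}
    for n,p in nuts.items():
        m=ok&(np.hypot(P[...,0]-p[0],P[...,1]-p[1])<.05)
        q=P[m][:,:2].astype(np.float32)
        if len(q)<30: print(n,len(q));continue
        (cx,cy),wh,_=cv2.minAreaRect(q); box=cv2.boxPoints(cv2.minAreaRect(q))
        e=max((box[1]-box[0],box[2]-box[1]),key=np.linalg.norm); rm=m&rd
        rc=P[rm][:,:2].mean(0) if rm.sum()>3 else np.array([cx,cy])+e/4
        if np.dot(rc-[cx,cy],e)<0:e=-e
        out[n]=((cx,cy),np.degrees(np.arctan2(e[1],e[0])))
        print(n,len(q),"c",np.round((cx,cy),4),"size",np.round(wh,4),"yaw",out[n][1].round(1),"z",np.percentile(P[m][:,2],[50,90]).round(4))
    return out
E
python3 - <<'E'
from h import *
from workcell import r,cams
c=cams.read_camera("wrist");np.savez("w1.npz",**c);cv2.imwrite("pics/w1.png",c["frame"])
o=bars(c)
X=np.array([o[k][0] for k in o]);print(X.mean(0))
for a,b in("AC","BD"):
  if a in o and b in o: d=np.subtract(o[b][0],o[a][0]);print(a+b,np.mean([o[a][0],o[b][0]],0),np.linalg.norm(d),np.degrees(np.arctan2(d[1],d[0])))
to(r.state(),[.565,-.007,.36],88)
E
```

```text
A 813 c [0.5209 0.0712] size [0.0145 0.0723] yaw -3.3 z [0.1207 0.1248]
B 756 c [0.6455 0.0386] size [0.0721 0.0153] yaw 80.9 z [0.1203 0.1228]
C 679 c [ 0.6128 -0.0871] size [0.0147 0.0722] yaw -89.7 z [0.1204 0.1241]
D 764 c [ 0.4877 -0.054 ] size [0.0725 0.0146] yaw 31.2 z [0.1207 0.1245]
[ 0.56672958 -0.00782916]
AC [ 0.56687677 -0.00795581] 0.18311839774382457 -59.86782744579202
BD [ 0.5665824 -0.0077025] 0.18297043212932554 -149.59061667880388
shift cm [ 0.87  1.34 -0.07] turn [ -0.    0.  -28.7] q6 -64.2 F [0.4 0.4 0.4] M [ 0.03 -0.15  0.01]
```

View pics/w1.png

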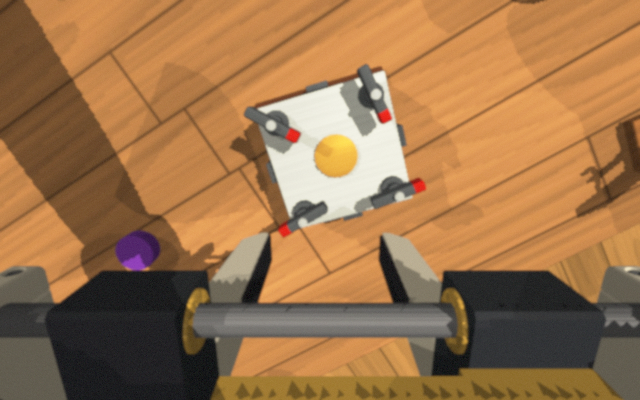

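The still wrist picture gives clean 72 x 14.5 mm bars, and the nut square's 183 mm diagonals agree with the drawing. I'll do A first.

```bash
python3 - <<'E'
from h import *
from workcell import r
to(r.state(),[.5206,.0714,.15],86.7)
E
```

```text
shift cm [ 8.69  5.81 20.93] turn [ -0.    0.  -27.4] q6 -64.2 F [0.4 0.4 0.4] M [ 0.03 -0.15  0.01]
```

>>> {"method": "send_rows", "body": {
  "plan": [
    [[2.2,1.5,4],[0,0,-7]],
    [[4.4,3,8],[0,0,-14]],
    [[6.5,4.4,12],[0,0,-21]],
    [[8.7,5.8,16],[0,0,-27.4]],
    [[8.7,5.8,20.9],[0,0,-27.4]]
  ]
}}

```text
time_s: 2.7
tcp_pos: [0.5197, 0.0732, 0.1502]
tcp_rot: [0.079, 3.138, 0.001]
wrist_force: [1.0, 0.4, -0.8]
opening: 0.0598
gripper_force: 0.0
```

```bash
python3 - <<'E'
from h import *
from workcell import r
to(r.state(),[.5206,.0714,.093],86.7)
E
```

```text
shift cm [-0.09 -0.18  5.72] turn [0.1 0.2 0.4] q6 -81.9 F [ 1.   0.4 -0.8] M [ 0.05 -0.18 -0.02]
```

>>> {"method": "send_rows", "body": {
  "plan": [
    [[0,0,2],[0,0,0]],
    [[0,0,4],[0,0,0]],
    [[0,0,5.7],[0,0,0]],
    [[0,0,5.7],[0,0,0]],
    [[0,0,5.7],[0,0,0]]
  ]
}}

```text
time_s: 3.2
tcp_pos: [0.5207, 0.0714, 0.0939]
tcp_rot: [0.086, 3.14, 0.0]
wrist_force: [-0.3, -0.7, 0.1]
opening: 0.0598
gripper_force: 0.0
```

```bash
python3 - <<'E'
from h import *
from workcell import r
to(r.state(),[.5206,.0714,.093],86.7)
E
```

```text
shift cm [ 0.01 -0.    0.09] turn [0.  0.  0.2] q6 -81.8 F [-0.3 -0.7  0.1] M [ 0.06 -0.08 -0.01]
```

>>> {"method": "send_rows", "body": {
  "plan": [
    [[0,0,0],[0,0,0]],
    [[0,0,0],[0,0,0]],
    [[0,0,0],[0,0,0]],
    [[0,0,0],[0,0,0]],
    [[0,0,0],[0,0,0]]
  ],
  "jaw": 1,
  "grip_force": 50
}}

```text
time_s: 3.7
tcp_pos: [0.5205, 0.0716, 0.0934]
tcp_rot: [0.085, 3.14, 0.0]
wrist_force: [0.4, -0.1, 0.9]
opening: 0.0249
gripper_force: 0.0
```

```bash
python3 - <<'E'
from h import *
from workcell import r
to(r.state(),[.5206,.0714,.093],86.7)
E
```

```text
shift cm [-0.01 -0.02  0.04] turn [0.  0.  0.2] q6 -81.9 F [ 0.4 -0.1  0.9] M [ 0.06 -0.19  0.01]
```

>>> {"method": "send_rows", "body": {
  "plan": [
    [[0,0,0],[0,0,0]],
    [[0,0,0],[0,0,0]],
    [[0,0,0],[0,0,0]],
    [[0,0,0.01],[0,0,5]],
    [[0,0,0.02],[0,0,10]]
  ]
}}

```text
time_s: 4.2
tcp_pos: [0.5206, 0.0726, 0.0933]
tcp_rot: [0.363, 3.12, 0.003]
wrist_force: [0.3, 8.5, 0.4]
opening: 0.0181
gripper_force: 50.0
```

```bash
python3 - <<'E'
from h import *
from workcell import r
to(r.state(),[.5206,.0714,.093],86.7)
E
```

```text
shift cm [-0.03 -0.11  0.03] turn [  0.1   0.  -10. ] q6 -71.7 F [0.3 8.5 0.4] M [ 1.56 -0.24  0.17]
```

>>> {"method": "send_rows", "body": {
  "plan": [
    [[0,0,0.01],[0,0,5]],
    [[0,0,0.02],[0,0,10]],
    [[0,0,0.03],[0,0,15]],
    [[0,0,0.04],[0,0,20]],
    [[0,0,0.04],[0,0,20]]
  ]
}}

```text
time_s: 4.7
tcp_pos: [0.5207, 0.0729, 0.0928]
tcp_rot: [-0.899, -3.01, -0.004]
wrist_force: [2.6, 10.4, -0.8]
opening: 0.018
gripper_force: 50.0
```

```bash
python3 - <<'E'
from h import *
from workcell import r,cams
to(r.state(),[.5206,.0714,.093],86.7)
c=cams.read_camera("wrist");np.savez("w2.npz",**c)
bars(c)
t=cams.read_camera("top");cv2.imwrite("pics/j2.png",np.vstack([c["frame"],cv2.resize(t["frame"][100:260,200:440],(640,400))])[:,::1][::1])
i=cv2.imread("pics/j2.png");cv2.imwrite("pics/j2.png",cv2.resize(i,(480,600)))
E
```

```text
shift cm [-0.07 -0.13 -0.02] turn [  0.1  -0.  -29.9] q6 -51.7 F [ 2.6 10.4 -0.8] M [ 1.89 -0.43  0.05]
A 5308 c [0.5134 0.0769] size [0.0494 0.0406] yaw 3.4 z [0.1205 0.1289]
B 0
C 0
D 2571 c [ 0.4903 -0.0517] size [0.0666 0.0163] yaw 31.7 z [0.1208 0.1257]
```

View pics/j2.png

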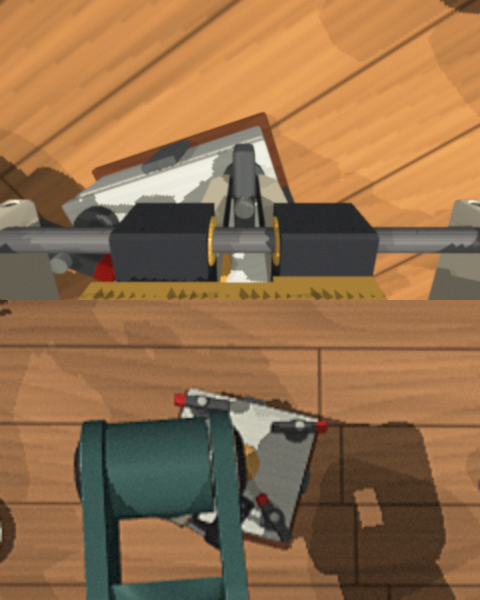

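The picture shows bar A lined up between the fingers at about (243,180) and turning with them. Continuing.

>>> {"method": "send_rows", "body": {
  "plan": [
    [[0,0,0.02],[0,0,8]],
    [[0,0,0.04],[0,0,16]],
    [[0,0,0.05],[0,0,24]],
    [[0,0,0.07],[0,0,32]],
    [[0,0,0.09],[0,0,40]]
  ]
}}

```text
time_s: 5.3
tcp_pos: [0.5211, 0.0731, 0.0921]
tcp_rot: [-1.877, -2.519, -0.006]
wrist_force: [6.4, 13.3, -2.8]
opening: 0.0182
gripper_force: 50.0
```

>>> {"method": "send_rows", "body": {
  "plan": [
    [[0,0,0.02],[0,0,8]],
    [[0,0,0.04],[0,0,16]],
    [[0,0,0.05],[0,0,24]],
    [[0,0,0.07],[0,0,32]],
    [[0,0,0.09],[0,0,40]]
  ]
}}

```text
time_s: 5.8
tcp_pos: [0.5216, 0.073, 0.0912]
tcp_rot: [-2.625, -1.725, -0.007]
wrist_force: [11.2, 12.5, -3.8]
opening: 0.0179
gripper_force: 50.0
```

>>> {"method": "send_rows", "body": {
  "plan": [
    [[0,0,0.02],[0,0,8]],
    [[0,0,0.04],[0,0,16]],
    [[0,0,0.05],[0,0,24]],
    [[0,0,0.07],[0,0,32]],
    [[0,0,0.09],[0,0,40]]
  ]
}}

```text
time_s: 6.3
tcp_pos: [0.5219, 0.0727, 0.0904]
tcp_rot: [-3.056, -0.723, -0.007]
wrist_force: [13.7, 9.0, -4.2]
opening: 0.0181
gripper_force: 50.0
```

```bash
python3 - <<'E'
from h import *
from workcell import r
to(r.state(),[.5206,.0714,.093],-93.3)
E
```

```text
shift cm [-0.17  0.06 -0.26] turn [-0.1 -0.2 29.9] q6 68.5 F [13.7  9.  -4.2] M [ 1.65 -2.45  0.2 ]
```

>>> {"method": "send_rows", "body": {
  "plan": [
    [[0,0,0.01],[0,0,4]],
    [[0,0,0.02],[0,0,8]],
    [[0,0,0.03],[0,0,12]],
    [[0,0,0.03],[0,0,15]],
    [[0,0,0.03],[0,0,15]]
  ]
}}

```text
time_s: 6.8
tcp_pos: [0.522, 0.0726, 0.0901]
tcp_rot: [-3.123, -0.323, -0.007]
wrist_force: [13.4, 8.7, -5.7]
opening: 0.018
gripper_force: 50.0
```

```bash
python3 - <<'E'
from h import *
from workcell import r
to(r.state(),[.5206,.0714,.093],-93.3)
E
```

```text
shift cm [-0.16  0.09 -0.29] turn [-0.1 -0.2 15.1] q6 83.3 F [13.4  8.7 -5.7] M [ 1.51 -2.57  0.13]
```

>>> {"method": "send_rows", "body": {
  "plan": [
    [[0,0,0],[0,0,3]],
    [[0,0,0.01],[0,0,6]],
    [[0,0,0.02],[0,0,9]],
    [[0,0,0.02],[0,0,9]],
    [[0,0,0.02],[0,0,9]]
  ]
}}

```text
time_s: 7.3
tcp_pos: [0.522, 0.0725, 0.09]
tcp_rot: [-3.139, -0.08, -0.006]
wrist_force: [13.6, 7.7, -3.5]
opening: 0.0184
gripper_force: 50.0
```

```bash
python3 - <<'E'
from h import *
from workcell import r
to(r.state(),[.5206,.0714,.093],-93.3)
E
```

```text
shift cm [-0.14  0.1  -0.3 ] turn [-0.1 -0.2  6.2] q6 92.1 F [13.6  7.7 -3.5] M [ 1.36 -2.44  0.24]
```

>>> {"method": "send_rows", "body": {
  "plan": [
    [[0,0,0],[0,0,2]],
    [[0,0,0],[0,0,4]],
    [[0,0,0],[0,0,6]],
    [[0,0,0],[0,0,6]],
    [[0,0,0],[0,0,6]]
  ]
}}

```text
time_s: 7.8
tcp_pos: [0.5211, 0.0724, 0.09]
tcp_rot: [-3.139, 0.084, -0.003]
wrist_force: [4.0, 6.7, 1.7]
opening: 0.018
gripper_force: 50.0
```

```bash
python3 - <<'E'
from h import *
from workcell import r
to(r.state(),[.5206,.0714,.093],-93.3)
E
```

```text
shift cm [-0.04  0.1  -0.3 ] turn [-0.1 -0.1  0.2] q6 98.1 F [4.  6.7 1.7] M [ 1.16 -0.69  0.13]
```

>>> {"method": "send_rows", "body": {
  "plan": [
    [[0,0,0],[0,0,2]],
    [[0,0,0],[0,0,4]],
    [[0,0,0],[0,0,6]],
    [[0,0,0],[0,0,6]],
    [[0,0,0],[0,0,6]]
  ]
}}

```text
time_s: 8.3
tcp_pos: [0.5203, 0.0726, 0.09]
tcp_rot: [-3.13, 0.248, 0.001]
wrist_force: [-4.8, 7.2, 7.2]
opening: 0.0184
gripper_force: 50.1
```

```bash
python3 - <<'E'
from h import *
from workcell import r,cams
to(r.state(),[.5206,.0714,.093],-93.3)
c=cams.read_camera("wrist");cv2.imwrite("pics/w3.png",c["frame"][150:400])
E
```

```text
shift cm [ 0.05  0.11 -0.3 ] turn [-0.1  0.  -5.8] q6 104.1 F [-4.8  7.2  7.2] M [1.4  0.86 0.16]
```

View pics/w3.png

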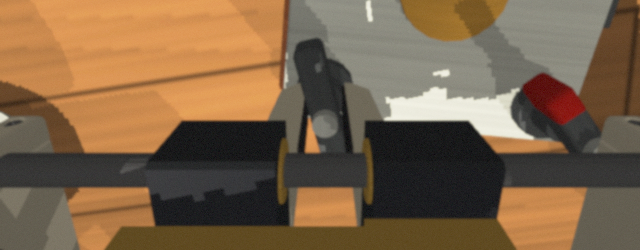

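The fingers have turned past bar A, which sits about 12° off the finger line, with its top end at (308,45) and its middle at (325,125). The nut has hit its stop. I'll release and check.

>>> {"method": "send_rows", "body": {
  "plan": [
    [[0,0,0],[0,0,0]],
    [[0,0,0],[0,0,0]],
    [[0,0,0],[0,0,0]],
    [[0,0,0],[0,0,0]],
    [[0,0,-2],[0,0,0]]
  ],
  "jaw": 4.5
}}

```text
time_s: 8.85
tcp_pos: [0.5193, 0.0714, 0.1073]
tcp_rot: [3.131, -0.249, -0.006]
wrist_force: [-0.5, 0.8, 0.9]
opening: 0.0449
gripper_force: 0.0
```

>>> {"method": "send_rows", "body": {
  "plan": [
    [[0,0,-5],[0,0,0]],
    [[0,0,-10],[0,0,0]],
    [[-5,0,-14],[0,0,0]],
    [[-8,0,-18],[0,0,0]],
    [[-8,0,-18],[0,0,0]]
  ]
}}

```text
time_s: 9.35
tcp_pos: [0.4401, 0.0846, 0.2941]
tcp_rot: [-3.13, 0.248, -0.009]
wrist_force: [1.2, 0.4, 1.1]
opening: 0.0448
gripper_force: 0.0
```

```bash
python3 - <<'E'
from h import *
from workcell import r,cams
c=cams.read_camera("wrist");cv2.imwrite("pics/w4.png",c["frame"])
bars(c,.1)
to(r.state(),[.6131,-.0870,.15],-8)
E
```

```text
A 1015 c [0.5213 0.072 ] size [0.0722 0.0145] yaw -175.6 z [0.1173 0.1217]
B 0
C 0
D 1322 c [ 0.4882 -0.0523] size [0.0723 0.0165] yaw 30.6 z [0.1204 0.123 ]
shift cm [19.68 14.25 14.49] turn [  0.2  -0.3 -91.1] q6 106.7 F [-0.3 -0.1  2.5] M [ 0.08 -0.03  0.04]
```

A turned 172° and dropped about 3.5 mm, so it is tight. C is next.

>>> {"method": "send_rows", "body": {
  "plan": [
    [[4,3,0],[0,0,-8]],
    [[8,6,0],[0,0,-16]],
    [[12,9,0],[0,0,-24]],
    [[16,12,0],[0,0,-32]],
    [[19.7,14.2,3],[0,0,-40]]
  ]
}}

```text
time_s: 9.9
tcp_pos: [0.6141, -0.0883, 0.2621]
tcp_rot: [3.024, 0.844, 0.004]
wrist_force: [0.8, 0.6, 0.4]
opening: 0.0449
gripper_force: 0.0
```

```bash
python3 - <<'E'
from h import *
from workcell import r,cams
to(r.state(),[.6131,-.0872,.15],.3)
E
```

```text
shift cm [-0.05 -0.18 11.21] turn [  0.2  -0.  -59.1] q6 48.3 F [0.8 0.6 0.4] M [ 0.01 -0.04  0.03]
```

>>> {"method": "send_rows", "body": {
  "plan": [
    [[0,-0.1,1],[0,0,-8]],
    [[0,-0.1,2],[0,0,-16]],
    [[0,-0.1,3],[0,0,-24]],
    [[0,-0.1,5],[0,0,-32]],
    [[0,-0.1,7],[0,0,-40]]
  ]
}}

```text
time_s: 10.4
tcp_pos: [0.6112, -0.0849, 0.1886]
tcp_rot: [-2.553, -1.829, 0.002]
wrist_force: [0.4, 0.2, -0.4]
opening: 0.0451
gripper_force: 0.0
```

>>> {"method": "send_rows", "body": {
  "plan": [
    [[0,0,1],[0,0,-8]],
    [[0,0,2],[0,0,-16]],
    [[0,0,4.2],[0,0,-19.1]],
    [[0,0,4.2],[0,0,-19.1]],
    [[0,0,4.2],[0,0,-19.1]]
  ]
}}

```text
time_s: 10.9
tcp_pos: [0.6109, -0.0847, 0.1482]
tcp_rot: [-2.223, -2.218, 0.002]
wrist_force: [-0.1, 0.2, 0.4]
opening: 0.0452
gripper_force: 0.0
```

```bash
python3 - <<'E'
from h import *
from workcell import r,cams
to(r.state(),[.6131,-.0872,.093],.3)
E
```

```text
shift cm [-0.25  0.23  5.52] turn [-0.1 -0.  -0.4] q6 -10.1 F [-0.1  0.2  0.4] M [-0.06 -0.11 -0.02]
```

>>> {"method": "send_rows", "body": {
  "plan": [
    [[-0.25,0.23,1],[0,0,0]],
    [[-0.25,0.23,3],[0,0,0]],
    [[-0.25,0.23,5.5],[0,0,0]],
    [[-0.25,0.23,5.5],[0,0,0]],
    [[-0.25,0.23,5.5],[0,0,0]]
  ]
}}

```text
time_s: 11.4
tcp_pos: [0.6135, -0.0872, 0.0947]
tcp_rot: [-2.222, -2.221, 0.0]
wrist_force: [0.3, -0.6, 0.6]
opening: 0.0453
gripper_force: 0.0
```

>>> {"method": "send_rows", "body": {
  "plan": [
    [[0,0,0],[0,0,0]],
    [[0,0,0],[0,0,0]],
    [[0,0,0],[0,0,0]],
    [[0,0,0],[0,0,0]],
    [[0,0,0],[0,0,0]]
  ],
  "jaw": 1
}}

```text
time_s: 11.9
tcp_pos: [0.614, -0.0871, 0.0949]
tcp_rot: [2.22, 2.221, 0.002]
wrist_force: [4.8, -0.4, 1.2]
opening: 0.0176
gripper_force: 50.0
```

```bash
python3 - <<'E'
from h import *
from workcell import r,cams
to(r.state(),[.6131,-.0872,.093],.3)
E
```

```text
shift cm [-0.01 -0.09  0.19] turn [ 0.1  0.  -0.3] q6 -10.4 F [ 4.8 -0.4  1.2] M [-0.01 -1.    0.01]
```

>>> {"method": "send_rows", "body": {
  "plan": [
    [[0,0.05,0.02],[0,0,8]],
    [[0,0.05,0.04],[0,0,16]],
    [[0,0.05,0.05],[0,0,24]],
    [[0,0.05,0.07],[0,0,32]],
    [[0,0.05,0.09],[0,0,40]]
  ]
}}

```text
time_s: 12.4
tcp_pos: [0.6137, -0.0869, 0.094]
tcp_rot: [-2.851, -1.32, 0.0]
wrist_force: [-4.0, 2.0, 6.9]
opening: 0.0175
gripper_force: 50.0
```

>>> {"method": "send_rows", "body": {
  "plan": [
    [[0,0,0.02],[0,0,8]],
    [[0,0,0.04],[0,0,16]],
    [[0,0,0.05],[0,0,24]],
    [[0,0,0.07],[0,0,32]],
    [[0,0,0.09],[0,0,40]]
  ]
}}

```text
time_s: 12.9
tcp_pos: [0.6135, -0.0865, 0.0931]
tcp_rot: [-3.129, -0.266, 0.001]
wrist_force: [-5.6, 4.4, 7.7]
opening: 0.0178
gripper_force: 50.0
```

>>> {"method": "send_rows", "body": {
  "plan": [
    [[0,0,0.02],[0,0,8]],
    [[0,0,0.04],[0,0,16]],
    [[0,0,0.05],[0,0,24]],
    [[0,0,0.07],[0,0,32]],
    [[0,0,0.09],[0,0,40]]
  ]
}}

```text
time_s: 13.4
tcp_pos: [0.6135, -0.0861, 0.0922]
tcp_rot: [-3.031, 0.82, 0.002]
wrist_force: [-5.4, 8.4, 9.1]
opening: 0.0174
gripper_force: 50.0
```

>>> {"method": "send_rows", "body": {
  "plan": [
    [[0,0,0.02],[0,0,8]],
    [[0,0,0.04],[0,0,16]],
    [[0,0,0.05],[0,0,24]],
    [[0,0,0.06],[0,0,32]],
    [[0,0,0.06],[0,0,32]]
  ]
}}

```text
time_s: 13.9
tcp_pos: [0.6138, -0.0858, 0.0916]
tcp_rot: [-2.688, 1.623, 0.002]
wrist_force: [-3.6, 9.6, 6.6]
opening: 0.0178
gripper_force: 50.0
```

```bash
python3 - <<'E'
from h import *
from workcell import r,cams
to(r.state(),[.6131,-.0872,.093],180.3)
E
```

```text
shift cm [ 0.09  0.12 -0.14] turn [-0.   0.1 27.4] q6 141.9 F [-3.6  9.6  6.6] M [1.87 0.55 0.06]
```

>>> {"method": "send_rows", "body": {
  "plan": [
    [[0,0,0.01],[0,0,5]],
    [[0,0,0.02],[0,0,10]],
    [[0,0,0.03],[0,0,15]],
    [[0,0,0.03],[0,0,20]],
    [[0,0,0.03],[0,0,25]]
  ]
}}

```text
time_s: 14.4
tcp_pos: [0.6141, -0.0866, 0.0914]
tcp_rot: [-2.275, 2.165, -0.0]
wrist_force: [-0.6, 14.8, 8.3]
opening: 0.0181
gripper_force: 54.3
```

```bash
python3 - <<'E'
from h import *
from workcell import r,cams
to(r.state(),[.6131,-.0872,.093],180.3)
E
```

```text
shift cm [ 0.06  0.1  -0.16] turn [-0.   0.   2.6] q6 166.7 F [-0.6 14.8  8.3] M [2.85 0.17 0.68]
```

>>> {"method": "send_rows", "body": {
  "plan": [
    [[0,0,0],[0,0,0]],
    [[0,0,0],[0,0,0]],
    [[0,0,0],[0,0,0]],
    [[0,0,0],[0,0,0]],
    [[0,0,-1.5],[0,0,0]]
  ],
  "jaw": 4.5
}}

```text
time_s: 14.9
tcp_pos: [0.6128, -0.0869, 0.1041]
tcp_rot: [2.278, -2.161, -0.004]
wrist_force: [-0.4, 0.0, -0.1]
opening: 0.0445
gripper_force: 0.0
```

>>> {"method": "send_rows", "body": {
  "plan": [
    [[0,0,-5],[0,0,0]],
    [[0,0,-10],[0,0,0]],
    [[-5,0,-14],[0,0,0]],
    [[-8,0,-18],[0,0,0]],
    [[-8,0,-18],[0,0,0]]
  ]
}}

```text
time_s: 15.4
tcp_pos: [0.6083, -0.0241, 0.2915]
tcp_rot: [-2.306, 2.114, 0.003]
wrist_force: [-0.3, -0.1, 0.4]
opening: 0.045
gripper_force: 0.0
```

```bash
python3 - <<'E'
from h import *
from workcell import r,cams
c=cams.read_camera("wrist");cv2.imwrite("pics/w5.png",c["frame"])
bars(c,.1)
to(r.state(),[.6131,-.0870,.093],-179.7)
E
```

```text
A 323 c [0.5216 0.0705] size [0.0723 0.0136] yaw -174.8 z [0.116  0.1179]
B 653 c [0.6471 0.0376] size [0.0709 0.0193] yaw 77.4 z [0.1205 0.1252]
C 992 c [ 0.6139 -0.0869] size [0.0145 0.0724] yaw 109.9 z [0.1173 0.1217]
D 1239 c [ 0.4898 -0.0551] size [0.0718 0.0169] yaw 30.6 z [0.1203 0.1225]
shift cm [ 6.48  0.23 19.73] turn [-0.4  0.6  4.6] q6 170.1 F [0.6 0.7 1.5] M [ 0.08 -0.07 -0.06]
```

C turned 160° while the fingers ran on to 177° and its height matches A, so it is tight. I'll unwind the wrist on the way to B.

>>> {"method": "send_rows", "body": {
  "plan": [
    [[0,0,0],[0,0,-8.5]],
    [[0,0,0],[0,0,-17]],
    [[0,0,0],[0,0,-25.5]],
    [[0,0,0],[0,0,-34]],
    [[0,0,0],[0,0,-42.5]]
  ]
}}

```text
time_s: 15.95
tcp_pos: [0.6078, -0.0263, 0.2845]
tcp_rot: [-2.92, 1.132, 0.007]
wrist_force: [-0.9, -0.3, -0.3]
opening: 0.045
gripper_force: 0.0
```

>>> {"method": "send_rows", "body": {
  "plan": [
    [[0,0,0],[0,0,-8.5]],
    [[0,0,0],[0,0,-17]],
    [[0,0,0],[0,0,-25.5]],
    [[0,0,0],[0,0,-34]],
    [[0,0,0],[0,0,-42.5]]
  ]
}}

```text
time_s: 16.45
tcp_pos: [0.6078, -0.0263, 0.2845]
tcp_rot: [-3.131, -0.003, 0.0]
wrist_force: [-0.7, -0.2, -0.0]
opening: 0.0452
gripper_force: 0.0
```

>>> {"method": "send_rows", "body": {
  "plan": [
    [[0,0,0],[0,0,-8.5]],
    [[0,0,0],[0,0,-17]],
    [[0,0,0],[0,0,-25.5]],
    [[0,0,0],[0,0,-34]],
    [[0,0,0],[0,0,-42.5]]
  ]
}}

```text
time_s: 16.95
tcp_pos: [0.6078, -0.0263, 0.2845]
tcp_rot: [-2.917, -1.138, -0.006]
wrist_force: [-0.1, 0.6, -0.1]
opening: 0.0449
gripper_force: 0.0
```

>>> {"method": "send_rows", "body": {
  "plan": [
    [[0,0,0],[0,0,-8.5]],
    [[0,0,0],[0,0,-17]],
    [[0,0,0],[0,0,-25.5]],
    [[0,0,0],[0,0,-34]],
    [[0,0,0],[0,0,-42.5]]
  ]
}}

```text
time_s: 17.45
tcp_pos: [0.6078, -0.0263, 0.2845]
tcp_rot: [-2.308, -2.119, -0.011]
wrist_force: [-0.3, -0.7, 0.6]
opening: 0.0453
gripper_force: 0.0
```

>>> {"method": "send_rows", "body": {
  "plan": [
    [[0,0,0],[0,0,-8.5]],
    [[0,0,0],[0,0,-17]],
    [[0,0,0],[0,0,-25.5]],
    [[0,0,0],[0,0,-34]],
    [[0,0,0],[0,0,-42.5]]
  ]
}}

```text
time_s: 17.95
tcp_pos: [0.6078, -0.0263, 0.2844]
tcp_rot: [-1.384, -2.814, -0.015]
wrist_force: [0.2, 0.8, 1.2]
opening: 0.0447
gripper_force: 0.0
```

>>> {"method": "send_rows", "body": {
  "plan": [
    [[0,0,0],[0,0,-8.5]],
    [[0,0,0],[0,0,-17]],
    [[0,0,0],[0,0,-25.5]],
    [[0,0,0],[0,0,-34]],
    [[0,0,0],[0,0,-42.5]]
  ]
}}

```text
time_s: 18.45
tcp_pos: [0.6078, -0.0263, 0.2844]
tcp_rot: [-0.27, -3.129, -0.017]
wrist_force: [-0.5, 1.0, -0.0]
opening: 0.0447
gripper_force: 0.0
```

```bash
python3 - <<'E'
from h import *
from workcell import r,cams
c=cams.read_camera("wrist")
bars(c,.1)
to(r.state(),[.6463,.0386,.15],167.5)
E
```

```text
A 1394 c [0.5205 0.0712] size [0.0725 0.0151] yaw -175.0 z [0.1168 0.1195]
B 1130 c [0.645  0.0384] size [0.0719 0.017 ] yaw 81.8 z [0.1202 0.1225]
C 983 c [ 0.6132 -0.0866] size [0.0151 0.0721] yaw 110.3 z [0.1171 0.1211]
D 1248 c [ 0.4881 -0.0541] size [0.0724 0.0196] yaw 35.9 z [0.1207 0.1251]
shift cm [-2.78  6.88 13.52] turn [  0.6   0.4 -86.8] q6 -85.8 F [-1.3  0.3 -0.7] M [-0.06 -0.14 -0.01]
```

>>> {"method": "send_rows", "body": {
  "plan": [
    [[-0.5,1.3,2],[0,0,-8.5]],
    [[-1,2.6,4],[0,0,-17]],
    [[-1.6,4,6],[0,0,-25.5]],
    [[-2.2,5.5,8],[0,0,-34]],
    [[-2.8,6.9,10],[0,0,-42.5]]
  ]
}}

```text
time_s: 19.0
tcp_pos: [0.6479, 0.0384, 0.1846]
tcp_rot: [-0.876, 3.014, 0.016]
wrist_force: [0.9, -0.3, -0.4]
opening: 0.0449
gripper_force: 0.0
```

>>> {"method": "send_rows", "body": {
  "plan": [
    [[0,0,0],[0,0,-8.5]],
    [[0,0,0],[0,0,-17]],
    [[0,0,0],[0,0,-25.5]],
    [[0,0,0],[0,0,-34]],
    [[0,0,0],[0,0,-40]]
  ]
}}

```text
time_s: 19.5
tcp_pos: [0.6476, 0.0379, 0.1853]
tcp_rot: [-1.852, 2.53, 0.014]
wrist_force: [0.3, 0.3, 0.9]
opening: 0.045
gripper_force: 0.0
```

```bash
python3 - <<'E'
from h import *
from workcell import r,cams
to(r.state(),[.6458,.0386,.093],167.5)
E
```

```text
shift cm [0.08 0.16 9.23] turn [ 0.2  0.6 -5.1] q6 -161.7 F [0.3 0.3 0.9] M [ 0.07 -0.09  0.  ]
```

>>> {"method": "send_rows", "body": {
  "plan": [
    [[0.1,0.15,2],[0.2,0.6,-5]],
    [[0.1,0.15,4],[0.2,0.6,-5]],
    [[0.1,0.15,6.5],[0.2,0.6,-5]],
    [[0.1,0.15,9.2],[0.2,0.6,-5]],
    [[0.1,0.15,9.2],[0.2,0.6,-5]]
  ]
}}

```text
time_s: 20.0
tcp_pos: [0.6442, 0.0384, 0.0897]
tcp_rot: [1.956, -2.453, -0.004]
wrist_force: [-1.2, -0.1, -1.0]
opening: 0.0448
gripper_force: 0.0
```

>>> {"method": "send_rows", "body": {
  "plan": [
    [[0,0,0],[0,0,0]],
    [[0,0,0],[0,0,0]],
    [[0,0,0],[0,0,0]],
    [[0,0,0],[0,0,0]],
    [[0,0,0],[0,0,0]]
  ],
  "jaw": 1
}}

```text
time_s: 20.5
tcp_pos: [0.6469, 0.0389, 0.0953]
tcp_rot: [-1.961, 2.451, -0.004]
wrist_force: [3.2, -1.3, 5.0]
opening: 0.0176
gripper_force: 50.0
```

```bash
python3 - <<'E'
from h import *
from workcell import r,cams
to(r.state(),[.6458,.0386,.093],171)
E
```

```text
shift cm [0.05 0.1  0.23] turn [-0.2  0.  -3.7] q6 -166.1 F [ 3.2 -1.3  5. ] M [-0.03 -0.57 -0.04]
```

Gripped. Turning B.

>>> {"method": "send_rows", "body": {
  "plan": [
    [[0,0,0.02],[0,0,8]],
    [[0,0,0.04],[0,0,16]],
    [[0,0,0.06],[0,0,24]],
    [[0,0,0.08],[0,0,32]],
    [[0,0,0.1],[0,0,40]]
  ]
}}

```text
time_s: 21.0
tcp_pos: [0.6467, 0.0391, 0.0944]
tcp_rot: [-0.996, 2.976, -0.001]
wrist_force: [-1.3, 0.3, 7.9]
opening: 0.0176
gripper_force: 50.0
```

>>> {"method": "send_rows", "body": {
  "plan": [
    [[0,0,0.02],[0,0,8]],
    [[0,0,0.04],[0,0,16]],
    [[0,0,0.05],[0,0,24]],
    [[0,0,0.07],[0,0,32]],
    [[0,0,0.09],[0,0,40]]
  ]
}}

```text
time_s: 21.5
tcp_pos: [0.6466, 0.0394, 0.0935]
tcp_rot: [0.082, 3.137, 0.001]
wrist_force: [-0.6, 4.1, 7.5]
opening: 0.0174
gripper_force: 50.0
```

>>> {"method": "send_rows", "body": {
  "plan": [
    [[0,0,0.02],[0,0,8]],
    [[0,0,0.04],[0,0,16]],
    [[0,0,0.05],[0,0,24]],
    [[0,0,0.07],[0,0,32]],
    [[0,0,0.09],[0,0,40]]
  ]
}}

```text
time_s: 22.0
tcp_pos: [0.6467, 0.0398, 0.0927]
tcp_rot: [1.15, 2.921, 0.004]
wrist_force: [1.0, 5.0, 6.7]
opening: 0.0179
gripper_force: 50.0
```

>>> {"method": "send_rows", "body": {
  "plan": [
    [[0,0,0.02],[0,0,8]],
    [[0,0,0.04],[0,0,16]],
    [[0,0,0.05],[0,0,24]],
    [[0,0,0.06],[0,0,30]],
    [[0,0,0.06],[0,0,30]]
  ]
}}

```text
time_s: 22.5
tcp_pos: [0.6469, 0.0399, 0.0921]
tcp_rot: [1.865, 2.525, 0.006]
wrist_force: [2.3, 6.0, 6.4]
opening: 0.0175
gripper_force: 50.0
```

```bash
python3 - <<'E'
from h import *
from workcell import r,cams
to(r.state(),[.6458,.0386,.093],-9)
E
```

```text
shift cm [-0.09 -0.15 -0.09] turn [ 0.2 -0.1 26.1] q6 -15.9 F [2.3 6.  6.4] M [ 1.05 -0.54 -0.  ]
```

>>> {"method": "send_rows", "body": {
  "plan": [
    [[0,0,0.01],[0,0,5]],
    [[0,0,0.02],[0,0,10]],
    [[0,0,0.03],[0,0,15]],
    [[0,0,0.04],[0,0,20]],
    [[0,0,0.04],[0,0,20]]
  ]
}}

```text
time_s: 23.0
tcp_pos: [0.6471, 0.0399, 0.0918]
tcp_rot: [2.274, 2.165, 0.007]
wrist_force: [4.1, 6.4, 5.4]
opening: 0.0178
gripper_force: 50.0
```

```bash
python3 - <<'E'
from h import *
from workcell import r,cams
to(r.state(),[.6458,.0386,.093],-9)
E
```

```text
shift cm [-0.14 -0.13 -0.12] turn [ 0.3 -0.1  6.2] q6 4.0 F [4.1 6.4 5.4] M [ 1.08 -0.81  0.45]
```

>>> {"method": "send_rows", "body": {
  "plan": [
    [[0,0,0],[0,0,4]],
    [[0,0,0.01],[0,0,8]],
    [[0,0,0.02],[0,0,12]],
    [[0,0,0.02],[0,0,15]],
    [[0,0,0.02],[0,0,15]]
  ]
}}

```text
time_s: 23.5
tcp_pos: [0.6472, 0.0394, 0.0919]
tcp_rot: [2.535, 1.852, 0.006]
wrist_force: [2.7, 1.8, 8.5]
opening: 0.0189
gripper_force: 68.0
```

```bash
python3 - <<'E'
from h import *
from workcell import r,cams
to(r.state(),[.6458,.0386,.093],-9)
E
```

```text
shift cm [-0.11 -0.11 -0.11] turn [ 0.3 -0.1 -8.7] q6 18.9 F [2.7 1.8 8.5] M [ 0.29 -0.42  1.53]
```

B is hard on its stop (1.5 N m). I'll release it and look.

>>> {"method": "send_rows", "body": {
  "plan": [
    [[0,0,0],[0,0,0]],
    [[0,0,0],[0,0,0]],
    [[0,0,0],[0,0,0]],
    [[0,0,0],[0,0,0]],
    [[0,0,-1.5],[0,0,0]]
  ],
  "jaw": 4.5
}}

```text
time_s: 24.0
tcp_pos: [0.6452, 0.0389, 0.1035]
tcp_rot: [-2.536, -1.853, 0.002]
wrist_force: [-0.0, -0.3, -0.6]
opening: 0.0445
gripper_force: 0.0
```

>>> {"method": "send_rows", "body": {
  "plan": [
    [[0,0,-5],[0,0,0]],
    [[0,0,-10],[0,0,-8]],
    [[0,0,-13],[0,0,-16]],
    [[0,0,-16],[0,0,-24]],
    [[0,0,-16],[0,0,-32]]
  ]
}}

```text
time_s: 24.5
tcp_pos: [0.6467, 0.0389, 0.2716]
tcp_rot: [1.916, 2.481, 0.009]
wrist_force: [0.1, -0.2, -0.0]
opening: 0.0451
gripper_force: 0.0
```

```bash
python3 - <<'E'
from h import *
from workcell import r,cams
to(r.state(),[.51,-.04,.26],121.2)
E
```

```text
shift cm [ -4.18 -15.23   1.04] turn [   0.2    0.5 -106.5] q6 -13.5 F [ 0.1 -0.2 -0. ] M [-0.05 -0.07 -0.01]
```

>>> {"method": "send_rows", "body": {
  "plan": [
    [[-1,-3,0],[0,0,-8]],
    [[-2,-6,0],[0,0,-16]],
    [[-3,-9,0],[0,0,-24]],
    [[-4,-12,0],[0,0,-32]],
    [[-4.2,-15.2,0],[0,0,-40]]
  ]
}}

```text
time_s: 25.0
tcp_pos: [0.5079, -0.0402, 0.2659]
tcp_rot: [0.954, 2.991, 0.001]
wrist_force: [-0.1, -1.2, 0.0]
opening: 0.0453
gripper_force: 0.0
```

>>> {"method": "send_rows", "body": {
  "plan": [
    [[0,0,0],[0,0,-8]],
    [[0,0,0],[0,0,-16]],
    [[0,0,0],[0,0,-24]],
    [[0,0,0],[0,0,-32]],
    [[0,0,0],[0,0,-40]]
  ]
}}

```text
time_s: 25.5
tcp_pos: [0.5089, -0.0394, 0.2662]
tcp_rot: [-0.127, 3.136, -0.0]
wrist_force: [0.4, -0.1, 0.1]
opening: 0.0447
gripper_force: 0.0
```

```bash
python3 - <<'E'
from h import *
from workcell import r,cams
c=cams.read_camera("wrist")
bars(c,.1)
to(r.state(),[.4878,-.0541,.15],121.2)
E
```

```text
A 1246 c [0.5202 0.0711] size [0.0723 0.0149] yaw -175.2 z [0.1168 0.1191]
B 200 c [0.6435 0.0129] size [0.0093 0.0272] yaw -65.8 z [0.1089 0.1149]
C 436 c [ 0.6052 -0.0675] size [0.0143 0.0303] yaw 110.0 z [0.1165 0.118 ]
D 1172 c [ 0.4874 -0.0531] size [0.0727 0.0166] yaw 31.2 z [0.1206 0.1248]
shift cm [ 2.26 -1.27 11.61] turn [ -0.1   0.1 -26. ] q6 -102.5 F [0.5 0.2 0.7] M [ 0.08 -0.13  0.03]
```

>>> {"method": "send_rows", "body": {
  "plan": [
    [[0.5,-0.3,2],[0,0,-8]],
    [[1,-0.6,4],[0,0,-16]],
    [[1.6,-0.9,6],[0,0,-26]],
    [[2.3,-1.3,8],[0,0,-26]],
    [[2.3,-1.3,10],[0,0,-26]]
  ]
}}

```text
time_s: 26.05
tcp_pos: [0.4868, -0.0544, 0.1652]
tcp_rot: [-0.818, 3.031, -0.001]
wrist_force: [0.0, -0.2, -0.0]
opening: 0.0452
gripper_force: 0.0
```

```bash
python3 - <<'E'
from h import *
from workcell import r,cams
to(r.state(),[.4874,-.0538,.093],121.2)
E
```

```text
shift cm [-0.06  0.03  7.22] turn [-0.1  0.1 -1. ] q6 -129.6 F [ 0.  -0.2 -0. ] M [ 0.1  -0.14  0.02]
```

>>> {"method": "send_rows", "body": {
  "plan": [
    [[-0.05,0,2],[0,0,-1]],
    [[-0.05,0,4],[0,0,-1]],
    [[-0.05,0,6],[0,0,-1]],
    [[-0.05,0,7.1],[0,0,-1]],
    [[-0.05,0,7.1],[0,0,-1]]
  ]
}}

```text
time_s: 26.55
tcp_pos: [0.4874, -0.0537, 0.0932]
tcp_rot: [-0.846, 3.025, 0.0]
wrist_force: [-0.0, -0.9, 0.3]
opening: 0.045
gripper_force: 0.0
```

>>> {"method": "send_rows", "body": {
  "plan": [
    [[0,0,0],[0,0,0]],
    [[0,0,0],[0,0,0]],
    [[0,0,0],[0,0,0]],
    [[0,0,0],[0,0,0]],
    [[0,0,0],[0,0,0]]
  ],
  "jaw": 1
}}

```text
time_s: 27.05
tcp_pos: [0.4879, -0.0535, 0.0945]
tcp_rot: [-0.848, 3.023, -0.0]
wrist_force: [-1.6, 3.5, 6.3]
opening: 0.0174
gripper_force: 50.0
```

```bash
python3 - <<'E'
from h import *
from workcell import r,cams
to(r.state(),[.4874,-.0538,.093],121.2)
E
```

```text
shift cm [0.06 0.01 0.15] turn [-0.   0.1  0.1] q6 -130.6 F [-1.6  3.5  6.3] M [ 0.85  0.36 -0.03]
```

>>> {"method": "send_rows", "body": {
  "plan": [
    [[0,0,0.02],[0,0,8]],
    [[0,0,0.04],[0,0,16]],
    [[0,0,0.06],[0,0,24]],
    [[0,0,0.08],[0,0,32]],
    [[0,0,0.1],[0,0,40]]
  ]
}}

```text
time_s: 27.55
tcp_pos: [0.488, -0.0533, 0.0936]
tcp_rot: [0.246, 3.13, 0.002]
wrist_force: [-3.5, 6.3, 7.6]
opening: 0.0179
gripper_force: 50.0
```

>>> {"method": "send_rows", "body": {
  "plan": [
    [[0,0,0.02],[0,0,8]],
    [[0,0,0.04],[0,0,16]],
    [[0,0,0.05],[0,0,24]],
    [[0,0,0.07],[0,0,32]],
    [[0,0,0.09],[0,0,40]]
  ]
}}

```text
time_s: 28.05
tcp_pos: [0.4881, -0.053, 0.0927]
tcp_rot: [1.302, 2.857, 0.004]
wrist_force: [-1.7, 8.0, 7.3]
opening: 0.018
gripper_force: 50.0
```

>>> {"method": "send_rows", "body": {
  "plan": [
    [[0,0,0.02],[0,0,8]],
    [[0,0,0.04],[0,0,16]],
    [[0,0,0.05],[0,0,24]],
    [[0,0,0.07],[0,0,32]],
    [[0,0,0.09],[0,0,40]]
  ]
}}

```text
time_s: 28.55
tcp_pos: [0.4884, -0.0529, 0.0919]
tcp_rot: [2.201, 2.24, 0.006]
wrist_force: [-0.1, 9.1, 6.2]
opening: 0.0181
gripper_force: 50.0
```

>>> {"method": "send_rows", "body": {
  "plan": [
    [[0,0,0.02],[0,0,8]],
    [[0,0,0.04],[0,0,16]],
    [[0,0,0.05],[0,0,24]],
    [[0,0,0.06],[0,0,30]],
    [[0,0,0.06],[0,0,34]]
  ]
}}

```text
time_s: 29.05
tcp_pos: [0.4886, -0.053, 0.0912]
tcp_rot: [2.759, 1.501, 0.007]
wrist_force: [4.3, 8.4, 3.9]
opening: 0.0177
gripper_force: 50.0
```

>>> {"method": "send_rows", "body": {
  "plan": [
    [[0,0,0.01],[0,0,5]],
    [[0,0,0.02],[0,0,10]],
    [[0,0,0.03],[0,0,15]],
    [[0,0,0.04],[0,0,20]],
    [[0,0,0.04],[0,0,20]]
  ]
}}

```text
time_s: 29.55
tcp_pos: [0.4879, -0.0537, 0.0911]
tcp_rot: [2.977, 1.001, 0.003]
wrist_force: [-6.5, 2.0, 10.6]
opening: 0.018
gripper_force: 50.1
```

```bash
python3 - <<'E'
from h import *
from workcell import r,cams
to(r.state(),[.4874,-.0538,.093],-58.8)
E
```

```text
shift cm [-0.05 -0.03 -0.19] turn [ 0.1 -0.1  6. ] q6 43.6 F [-6.5  2.  10.6] M [0.41 1.1  0.53]
```

>>> {"method": "send_rows", "body": {
  "plan": [
    [[0,0,0],[0,0,3]],
    [[0,0,0],[0,0,6]],
    [[0,0,0],[0,0,9]],
    [[0,0,0],[0,0,9]],
    [[0,0,0],[0,0,9]]
  ]
}}

```text
time_s: 30.05
tcp_pos: [0.488, -0.0537, 0.0911]
tcp_rot: [3.045, 0.77, 0.004]
wrist_force: [-5.7, 2.1, 10.6]
opening: 0.019
gripper_force: 59.5
```

```bash
python3 - <<'E'
from h import *
from workcell import r,cams
to(r.state(),[.4874,-.0538,.093],-58.8)
E
```

```text
shift cm [-0.06 -0.02 -0.19] turn [ 0.1 -0.1 -2.8] q6 52.4 F [-5.7  2.1 10.6] M [0.63 0.89 0.9 ]
```

>>> {"method": "send_rows", "body": {
  "plan": [
    [[0,0,0],[0,0,0]],
    [[0,0,0],[0,0,0]],
    [[0,0,0],[0,0,0]],
    [[0,0,0],[0,0,0]],
    [[0,0,-1.5],[0,0,0]]
  ],
  "jaw": 4.5
}}

```text
time_s: 30.55
tcp_pos: [0.4869, -0.0537, 0.1038]
tcp_rot: [-3.045, -0.768, 0.002]
wrist_force: [0.4, -0.0, -0.2]
opening: 0.045
gripper_force: 0.0
```

>>> {"method": "send_rows", "body": {
  "plan": [
    [[0,0,-5],[0,0,0]],
    [[0,0,-10],[0,0,0]],
    [[-4,0,-15],[0,0,0]],
    [[-8,0,-20],[0,0,0]],
    [[-8,0,-20],[0,0,0]]
  ]
}}

```text
time_s: 31.05
tcp_pos: [0.4156, -0.0923, 0.3097]
tcp_rot: [3.043, 0.768, 0.009]
wrist_force: [0.2, 0.4, -0.4]
opening: 0.0449
gripper_force: 0.0
```

>>> {"method": "send_rows", "body": {
  "plan": [
    [[-3,0,-2],[0,0,0]],
    [[-3,0,-4],[0,0,0]],
    [[-3,0,-4],[0,0,0]],
    [[-3,0,-4],[0,0,0]],
    [[-3,0,-4],[0,0,0]]
  ]
}}

```text
time_s: 31.55
tcp_pos: [0.3906, -0.1058, 0.3442]
tcp_rot: [-3.046, -0.769, -0.001]
wrist_force: [0.3, 0.5, 0.5]
opening: 0.0451
gripper_force: 0.0
```

```bash
python3 - <<'E'
from h import *
from workcell import r,cams
for n in("wrist","top","scene"):
    c=cams.read_camera(n);print(n);bars(c,.1);cv2.imwrite(f"pics/{n}9.png",c["frame"])
E
```

```text
wrist
A 367 c [0.4972 0.07  ] size [0.0252 0.0152] yaw -175.4 z [0.1165 0.118 ]
B 0
C 0
D 838 c [ 0.4878 -0.0535] size [0.0723 0.0145] yaw -129.2 z [0.1172 0.1215]
top
A 159 c [0.5202 0.0716] size [0.0727 0.0142] yaw -174.9 z [0.1162 0.1192]
B 180 c [0.6459 0.0388] size [0.0149 0.0711] yaw -83.4 z [0.1156 0.1194]
C 168 c [ 0.6128 -0.0865] size [0.0146 0.0713] yaw 110.3 z [0.1157 0.1195]
D 169 c [ 0.4871 -0.0543] size [0.0725 0.0145] yaw -129.7 z [0.1161 0.1197]
scene
A 173 c [0.5228 0.0756] size [0.0725 0.0174] yaw -177.2 z [0.1142 0.1187]
B 190 c [0.6492 0.0417] size [0.0171 0.0746] yaw -81.6 z [0.1139 0.119 ]
C 169 c [ 0.6154 -0.0819] size [0.0184 0.0744] yaw 108.6 z [0.1134 0.1182]
D 96 c [ 0.4902 -0.0495] size [0.0759 0.0137] yaw -130.1 z [0.1153 0.119 ]
```

View pics/wrist9.png

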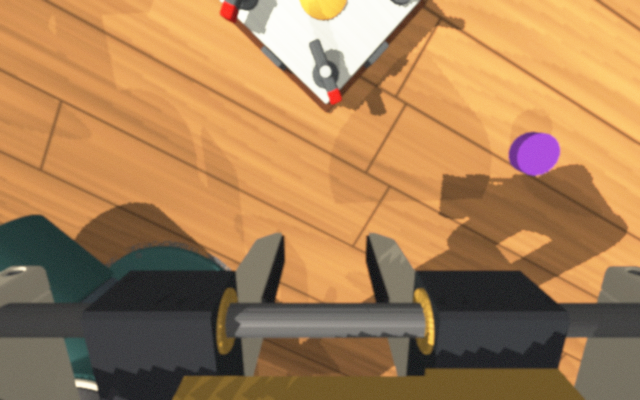

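The picture shows the gripper clear of everything, nut D turned with its red end at (335,97), and the puck undisturbed at (535,153). The top view reads all four bars at the same height, turned 172°, 164°, 160° and 161° (A to D).

```bash
python3 -c "
from workcell import r
print(r.sign_off())"
```

```text
the job is handed in; nothing more can be done
None
```

I tightened all four nuts to their stops in the order A, C, B, D, left the puck and warming plate alone, let go of everything, and handed the job in at about 32 s; no verdict was shown.

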